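# Picture frame into the mitre-key cradle

## Robot

A 6-joint arm with a two-finger parallel gripper is mounted at the origin on the work surface; the furniture and walls round the work are solid. World frame = base frame: x ahead of the robot, y to its left, z up, the work surface at z = 0. Lengths are in m, angles in rad, forces in N, time in s.
With the tool pointing down it reaches from about 0.35 to 1 m from the base axis. Payload 7.1 kg.
Tool frame: the origin (TCP) lies midway between the tips of the shut fingers; the grasp point (between the pads) lies r.grip_point_offset behind it (r.grip_point_offset is the distance from the TCP to the grasp point, in m); z points along the fingers, y is the line along which they close (so a half turn about z gives the same grasp; the last joint's range is limited). The gripper opens to 85 mm and grips with 20 to 120 N. Pads are 22 mm wide; open, the fingers measure 114 mm over their backs; the gripper's body (76 mm by 85 mm) begins 54 mm behind the grasp point. The pads swing forward as they close: fully open they stand 13 mm farther back than shut.
Start: joints at [1.096, 0.423, 1.63, -0, 1.089, -0.019], TCP at [0.275, 0.561, 0.231] pointing down, gripper open.
Joint ranges: [-3, 3], [-0.9, 2.11], [0.09, 2.58], [-1.31, 4.45], [0.11, 2.69], [-2.54, 2.54]. Speed limits (rad/s): [2.39, 2.39, 3.01, 3.14, 3.14, 3.14].

## Interface

Orientations are given as [roll, pitch, yaw] about the fixed x, y, z axes, in that order (R = Rz(yaw) Ry(pitch) Rx(roll)).
In Python, from bench import r gives the robot as it stands.
- The arm moves only by the shell command python3 -m handwheel 'ROWS' [OPENING]. ROWS is JSON, a list of rows, each an object of numbers: "x", "y", "z": the shift along the tool's x, y, z each as a share of 120 mm, from -1 to 1; "ax", "ay", "az": the turn, a rotation vector about the tool's x, y, z each as a share of 45 degrees, from -1 to 1. In form: [{"x": .., "y": .., "z": .., "ax": .., "ay": .., "az": ..}, ...]. A call has 1 to 20 rows; each row shifts and turns the commanded pose from where the row before left it, along the tool's axes as they then stand; what a row does not reach is not made up. A row lasts 1/10 s, in which the tool goes at most 50 mm and 8.59 degrees, less where a joint would pass 70% of its speed; a pose out of reach is approached as far as the arm can. A call with a number of a shift or a turn outside -1 to 1 is refused whole. A call with a gripper value outside its range is refused whole. OPENING is the opening, from 0 (shut) to 1 (fully open), set as the call begins (- or left out, the last holds). The fingers move at their own pace and stop on an object; the grip force is fixed at half the most. Time passes only in rows, so rows that do not move let the fingers close. It gives the time, the measured TCP pose, the force, the opening and the grip force at its end, in the units of the state.
- r.read_state(): the state, without advancing time (a new reading comes with each control period).
- r.camera(name): name is "scene" or "top" or "wrist"; returns a dict with "img" (480x640x3 uint8, red, green, blue), "mtx" (3x3 intrinsics, pixels), "k1" (the pictures are not rectified: a ray, as slopes to the right and down, at radius r is drawn at 1 + k1 r^2 times it, then the intrinsics apply), "pose" (4x4, takes a point from camera to world coordinates). Camera axes: x right, y up, looking along -z (the intrinsics and any distortion apply to the point x, -y, -z); pixel columns grow to the right and rows downward; lengths in m; the calibration is good to about 2 mm. A picture is of the moment at which its call begins. There is no depth.
- r.job_done(): hands the job in; it is judged then, once.
The state is a dict: "time": time; "qpos": joint angles; "joint_velocities": joint speeds; "joint_efforts": joint torques, N m; "position": TCP position; "tcp_rot": TCP orientation; "contact_force": force on the tool from outside, world axes, zero at the start; "moment": the same for the moment, N m; "finger_gap": finger opening in m; "gripper_force": force on a finger pad.
Only numpy, scipy, OpenCV 4.12 (cv2) and the standard library are available. Lean on these libraries where they do the work, as an engineer would, in place of code of your own. Each camera call takes 0.05 s, during which the arm holds its last target. There are 200 camera calls.

## Task

The glued-up picture frame lies flat on the bench and is ready to have its mitre keys sawn. Stand it upright on one of its edges on the bench and let go of it, then take it afresh and set it corner-up in the V cradle: lower corner fully down in the V, both lower edges on the sloping ledges, lying back against the leaning panel. Never let the frame drop or fall over, and leave the sanding block and the scalloped cut-out in the middle of the bench where they are.

Things in the scene. Friction and masses are not known exactly. Their poses are not given: they have to be found in the camera images.
- picture_frame: Loose square picture frame of dark wood, 150 x 150 mm outside, 24 mm thick, rails 28 mm wide round an open 94 x 94 mm window, about 0.2 kg; starts lying flat. Origin: middle of its underside as it starts (in the centre of the window); x and y run along its rails, z is square to its faces. All four corners and both faces are equivalent.
- frame_mid (a point): Centre of the frame, half way through its thickness (12 mm from either face), in the empty window; axes as picture_frame.
- cradle: Mitre-key cradle, fixed: base 150 x 230 x 18 mm (x -65 to +85 mm, y +-115 mm) with a plywood back panel 230 mm wide, 12 mm thick, top 176 mm above the bench, leaning 12 degrees back (to +x). On its front two wooden ledges 34 mm deep, 105 mm long, rise at 45 degrees to either side: a V with a 23 mm gap at the bottom. Origin under the base; -x is its front, where the frame goes; z up.
- cradle_seat (a point): Where the centre of the frame is when it is seated, 146 mm above the bench. x axis: square to the leaning panel, pointing backwards into it; y and z axes: upwards along the two ledges, the directions of the seated frame's edges (y to the cradle's +y side).
- cradle_apex (a point): Where the lower corner of the seated frame is, half way through the frame's thickness: the point where the faces of the two ledges would meet, 42 mm above the bench. The top corner of the seated frame is 212 mm from here through cradle_seat.
- sanding_block: Bystander: cork and wood sanding block, 60 x 112 x 36 mm, origin under its centre.
- cutout_1: Bystander: pale wooden cut-out with a scalloped edge, lying flat, 60 x 100 x 18 mm, origin under its centre.

How it is judged:
On the way:
1. the frame stands upright on one of its edges on the bench (within about 8 degrees), let go (angle between picture_frame's own z axis and vertical between 1.43 and 1.71 rad and height (world z) of frame_mid between 0.07 and 0.082 m and contact force between the fingers and picture_frame below 0.1 N and linear speed of picture_frame below 0.03 m/s), for 0.2 s.
At the end, for the whole second after the job is handed in: The frame rests in the V of the cradle, corner up: its centre within 10 mm of cradle_seat, its face within 0.1 rad of the leaning panel, its edges within 0.08 rad of the ledges, at rest (distance between frame_mid and cradle_seat below 0.01 m and angle between the z axis of picture_frame and the x axis of cradle_seat, either way round below 0.1 rad and (angle between the x axis of picture_frame and the y axis of cradle_seat, either way round below 0.08 rad or angle between the x axis of picture_frame and the z axis of cradle_seat, either way round below 0.08 rad) and linear speed of picture_frame below 0.02 m/s); the robot touches nothing.
It fails at once if the frame drops or falls over: it moves faster than 0.7 m/s while the fingers do not hold it (linear speed of picture_frame above 0.7 m/s and contact force between the fingers and picture_frame below 0.1 N).
It fails at once if the sanding block or the scalloped cut-out is moved by more than 30 mm (distance of any of sanding_block, cutout_1 from where it was at the start of the episode above 0.03 m).
It also fails if it takes over 64 s, if anything falls off the work surface, if the arm or the gripper's body presses on something with over 40 N, if the wrist force passes 120 N, or if a joint passes its speed limit or range.

## Working session

There is one attempt and no reset: what is moved stays moved. The work goes in short steps, Python scripts to look and compute and a shell command to move; the robot and the scene stay as the last step left them, time stands still between calls to the robot, and variables do not carry over. Pictures are saved under pics/ and viewed, at most 10 in all, crops included, and the job is handed in when it is done.

```bash
ls; mkdir -p pics
python3 - <<'E'
from bench import r
import cv2,numpy as np
s=r.read_state();print(s, r.grip_point_offset)
for n in("top","scene"):
    c=r.camera(n);cv2.imwrite(f"pics/{n}0.png",c["img"][:,:,::-1]);print(n,c["mtx"],c["k1"],c["pose"].round(4))
E
```

```text
pics
{'time': 0.0, 'qpos': array([ 1.09598858e+00,  4.23834093e-01,  1.63074525e+00,  1.04689583e-05,
        1.08858801e+00, -1.89978504e-02]), 'joint_velocities': array([ 1.27871037e-04, -5.38046874e-04,  4.26363517e-04, -1.06463048e-03,
        5.12685530e-04, -6.80991950e-05]), 'joint_efforts': array([-1.81941115e-03, -5.57389748e+01, -2.81728542e+01, -1.58741118e-04,
        7.46786100e-03,  9.55260532e-06]), 'position': array([0.27482883, 0.56069219, 0.2305282 ]), 'tcp_rot': array([-3.14001841e+00, -3.91799800e-05,  2.68577787e+00]), 'contact_force': array([0.77150663, 0.01449267, 0.10285225]), 'moment': array([-0.05103959, -0.02788545, -0.04549471]), 'gripper_force': 0.0, 'finger_gap': 0.08527347034844068} 0.0187
top [[516.69415387   0.         321.64201653]
 [  0.         516.69415387 245.67463414]
 [  0.           0.           1.        ]] -0.07731017308530984 [[-3.0000e-04  9.8450e-01 -1.7560e-01  4.0340e-01]
 [-1.0000e+00  3.0000e-04  3.5000e-03  2.2900e-02]
 [ 3.5000e-03  1.7560e-01  9.8440e-01  1.1313e+00]
 [ 0.0000e+00  0.0000e+00  0.0000e+00  1.0000e+00]]
scene [[501.44793045   0.         320.68790723]
 [  0.         501.44793045 251.77004045]
 [  0.           0.           1.        ]] -0.03191514782949772 [[ 0.8933  0.3281 -0.3072  0.3169]
 [-0.4493  0.6328 -0.6306 -0.5205]
 [-0.0125  0.7013  0.7127  0.7132]
 [ 0.      0.      0.      1.    ]]
```

View pics/top0.png

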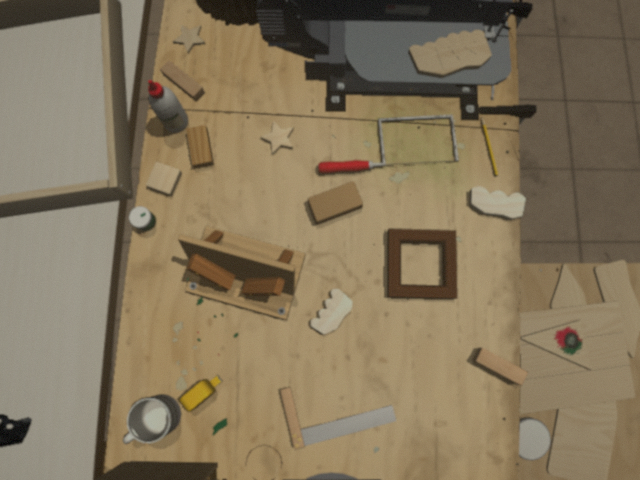

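View pics/scene0.png

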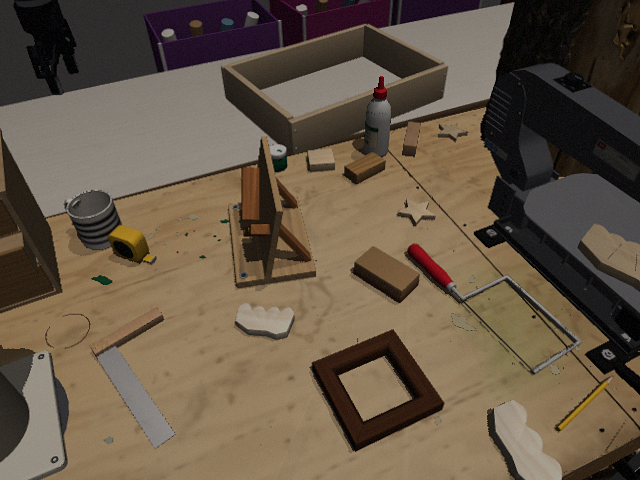

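The top view shows the frame at about (421,264), the cradle at (243,272) with its front toward the lower left, the sanding block at (335,203) and the cut-out at (331,312). The scene view confirms this layout: the cradle is seen side-on at (268,220) and the frame at (377,388).

```bash
cat > h.py <<'E'
from bench import r
import cv2,numpy as np
def ray(c,uv):
    K=c["mtx"];p=cv2.undistortPoints(np.array([[uv]],float),K,np.array([c["k1"],0,0,0,0.]))[0,0]
    return c["pose"][:3,3],c["pose"][:3,:3]@np.array([p[0],-p[1],-1])
def cast(c,uv,z):
    o,d=ray(c,uv);return o+d*(z-o[2])/d[2]
def proj(c,P):
    q=np.linalg.inv(c["pose"])@np.append(P,1);q=np.array([[q[0],-q[1],-q[2]]])
    return cv2.projectPoints(q,np.zeros(3),np.zeros(3),c["mtx"],np.array([c["k1"],0,0,0,0.]))[0][0,0]
def tri(a,ua,b,ub):
    (o1,d1),(o2,d2)=ray(a,ua),ray(b,ub)
    t=np.linalg.lstsq(np.c_[d1,-d2],o2-o1,rcond=None)[0]
    p,q=o1+t[0]*d1,o2+t[1]*d2
    return (p+q)/2,np.linalg.norm(p-q)
E
python3 - <<'E'
from h import *
for n in("top","scene"):
    c=r.camera(n);im=c["img"];hsv=cv2.cvtColor(im,cv2.COLOR_RGB2HSV)
    m=(im.max(2)<95).astype(np.uint8)
    roi=np.zeros_like(m)
    if n=="top":roi[215:315,370:475]=1
    else: roi[320:460,300:455]=1
    m=cv2.morphologyEx(m*roi,cv2.MORPH_OPEN,np.ones((3,3)))
    cs,_=cv2.findContours(m,cv2.RETR_EXTERNAL,cv2.CHAIN_APPROX_NONE)
    k=max(cs,key=cv2.contourArea)
    if n=="top":
        R=cv2.boxPoints(cv2.minAreaRect(k));print(cv2.contourArea(k),R)
        P=np.array([cast(c,p,.024) for p in R]);print(P.round(4),P.mean(0),[np.linalg.norm(P[i]-P[i-1]) for i in range(4)])
        m2=(m==0)&(roi>0);cs,_=cv2.findContours((m2[238:292,392:450]).astype(np.uint8),cv2.RETR_EXTERNAL,cv2.CHAIN_APPROX_NONE)
        k=max(cs,key=cv2.contourArea);R=cv2.boxPoints(cv2.minAreaRect(k))+[392,238];print("win",R,np.array([cast(c,p,.012) for p in R]).mean(0))
    if n=="top": v=im[220:330,165:315]
    else: v=im[130:290,220:325]
    s=5 if n=="top" else 3.7
    cv2.imwrite(f"pics/{n}_cr.png",cv2.resize(v,None,fx=s,fy=s,interpolation=cv2.INTER_CUBIC)[:,:,::-1])
E
```

```text
4697.5 [[383.66464 298.09717]
 [385.10757 228.83556]
 [457.26376 230.3388 ]
 [455.82083 299.6004 ]]
[[ 0.4868 -0.114   0.024 ]
 [ 0.6385 -0.1203  0.024 ]
 [ 0.6353 -0.2798  0.024 ]
 [ 0.4831 -0.2698  0.024 ]] [ 0.56094116 -0.19598068  0.024     ] [np.float64(0.1558709020064488), np.float64(0.15176844845491588), np.float64(0.15954899674315182), np.float64(0.1525217274402043)]
win [[400. 244.]
 [440. 244.]
 [440. 285.]
 [400. 285.]] [ 0.56146869 -0.19705101  0.012     ]
```

View pics/top_cr.png

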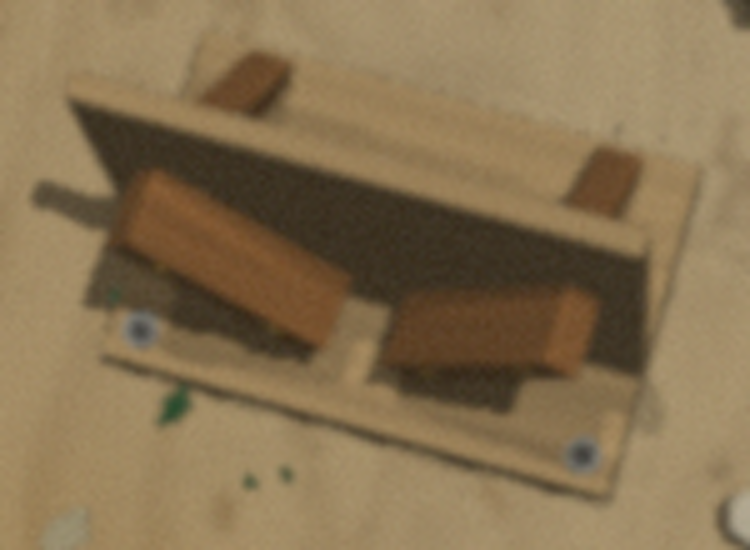

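View pics/scene_cr.png

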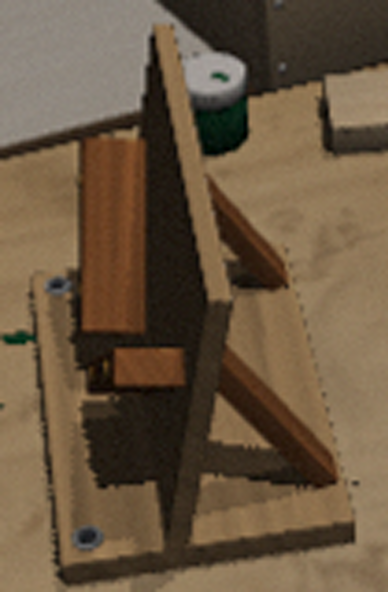

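The top crop shows the base's front top edge from (107,350) to (607,490), its back-right corner at (700,165), and the panel's front top edge from (70,97) to (643,258). The scene crop shows the panel's top front corners at (205,302) near and (154,27) far, with the base's near front corner at (65,568).

Run:
```python
from h import *
t=r.camera("top");s=r.camera("scene")
T=lambda u,v:((u+.5)/5-.5+165,(v+.5)/5-.5+220)
S=lambda u,v:((u+.5)/3.7-.5+220,(v+.5)/3.7-.5+130)
FL,FR,BR=[cast(t,T(*p),.018) for p in((107,350),(607,490),(700,165))]
print("base",FL,FR,BR,np.linalg.norm(FL-FR),np.linalg.norm(FR-BR))
print("base scene FR,BR,FL",*[cast(s,S(*p),.018) for p in((65,568),(352,522),(38,275))])
PL,PR=[cast(t,T(*p),.176) for p in((70,97),(643,258))]
print("panel",PL,PR,np.linalg.norm(PL-PR))
for a,b in(((643,258),(205,302)),((70,97),(154,27))):print("tri",tri(t,T(*a),s,S(*b)))
print("panel scene",*[cast(s,S(*p),.176) for p in((205,302),(154,27))])
for A,B in((FL,FR),(PL,PR)):
    d=B-A; yaw=np.arctan2(-d[1],-d[0])-np.pi/2; print("yaw of cradle",np.degrees(yaw),(A+B)/2)
# seat
d=(PL-PR)/np.linalg.norm(PL-PR); x=np.array([d[1],-d[0],0]); z=np.array([0,0,1]);a=np.radians(12)
u=np.sin(a)*x+np.cos(a)*z;n=np.cos(a)*x-np.sin(a)*z
seat=(PL+PR)/2-u*.0332-.012*n
print("x",x,"seat",seat,"apex",seat-u*.106, "origin from base", (FL+FR)/2+.065*x)
```

```text
base [0.50521258 0.31279653 0.018     ] [0.4456818  0.09516527 0.018     ] [0.58661092 0.05609469 0.018     ] 0.22562641041991585 0.14624475066177736
base scene FR,BR,FL [0.44390323 0.09294621 0.018     ] [0.58436151 0.05516308 0.018     ] [0.50774334 0.31403612 0.018     ]
panel [0.5865291  0.29005813 0.176     ] [0.52549566 0.07242052 0.176     ] 0.22603364203738602
tri (array([0.52483616, 0.07260413, 0.17565444]), np.float64(0.001436834296562591))
tri (array([0.58693723, 0.29022665, 0.17520204]), np.float64(0.0005179115244207829))
panel scene [0.52397874 0.07230452 0.176     ] [0.58680087 0.28900658 0.176     ]
yaw of cradle -15.298433087206945 [0.47544719 0.2039809  0.018     ]
yaw of cradle -15.665413673776486 [0.55601238 0.18123932 0.176     ]
x [ 0.96285492 -0.27001927  0.        ] seat [0.53806435 0.1862726  0.14602044] apex [0.51684433 0.19222346 0.04233679] origin from base [0.53803276 0.18642965 0.018     ]
```

Run:
```python
import numpy as np
from scipy.spatial.transform import Rotation as R
def e(M,q1,q23):
    B=R.from_euler('ZY',[q1,q23],degrees=True)
    a,b,c=(B.inv()*R.from_matrix(M)).as_euler('ZYZ',degrees=True)
    return [ (round((a+90)%360-90),round(b),round((c-90+180)%360-180)), (round((a+180+90)%360-90),round(-b),round((c+90+180)%360-180))][0]
X,Y,Z=np.eye(3)
print("chk",e(np.c_[[np.cos(2.686),np.sin(2.686),0],[np.sin(2.686),-np.cos(2.686),0],-Z],62.8,117))
s=.5**.5
for q1 in(-10,-30):
  for q23 in(90,120):
    print(q1,q23,"side+y yaw0",e(np.c_[X,-Z,Y],q1,q23),"yaw180",e(np.c_[-X,Z,Y],q1,q23),
     "side-y yaw0",e(np.c_[X,Z,-Y],q1,q23),
     "2nd back-down",e(np.c_[s*(X-Z),-Y,s*(-X-Z)],q1,q23),"fwd-down",e(np.c_[s*(X+Z),-Y,s*(X-Z)],q1,q23))
```

```text
chk (0, 63, -1)
-10 90 side+y yaw0 (90, 100, 90) yaw180 (90, 100, -90) side-y yaw0 (-90, 80, 90) 2nd back-down (-10, 134, 76) fwd-down (10, 46, 76)
-10 120 side+y yaw0 (85, 99, 60) yaw180 (85, 99, -120) side-y yaw0 (265, 81, 120) 2nd back-down (-7, 104, 81) fwd-down (25, 17, 59)
-30 90 side+y yaw0 (90, 120, 90) yaw180 (90, 120, -90) side-y yaw0 (-90, 60, 90) 2nd back-down (-27, 128, 51) fwd-down (27, 52, 51)
-30 120 side+y yaw0 (74, 116, 56) yaw180 (74, 116, -124) side-y yaw0 (254, 64, 124) 2nd back-down (-21, 100, 64) fwd-down (49, 28, 22)
```

```bash
python3 -m handwheel '[{"z":-0.4},{"z":-0.4},{"x":-0.261,"y":-0.231},{"x":-0.261,"y":-0.231},{"x":-0.261,"y":-0.231},{"x":-0.261,"y":-0.231},{"x":-0.261,"y":-0.231},{"x":-0.261,"y":-0.231},{"x":-0.261,"y":-0.231},{"x":-0.261,"y":-0.231},{"x":-0.261,"y":-0.231},{"x":-0.261,"y":-0.231},{"x":-0.261,"y":-0.231},{"x":-0.261,"y":-0.231},{"x":-0.261,"y":-0.231},{"x":-0.261,"y":-0.231},{"x":-0.261,"y":-0.231},{"x":-0.261,"y":-0.231},{"x":-0.261,"y":-0.231},{"x":-0.261,"y":-0.231}]' 1
python3 -m handwheel '[{"az":0.19},{"az":0.19},{"az":0.19},{"az":0.19},{"az":0.19},{"az":0.19},{"az":0.19},{"az":0.19},{"az":0.19},{"az":0.19},{"az":0.19},{"az":0.19},{"az":0.19},{"az":0.19},{"az":0.19},{"az":0.19},{"az":0.19},{"az":0.19},{}]'; python3 -c "
from bench import r;print(r.read_state()['qpos'])"
```

```text
[ 1.09598375e+00  4.23363923e-01  1.63013429e+00  2.34918519e-05
  1.08859966e+00 -1.89765966e-02]invalid input
invalid input
```

```bash
python3 -m handwheel --help; python3 -m handwheel '[{"x":0,"y":0,"z":-0.4,"ax":0,"ay":0,"az":0}]'
```

```text
time: 0.4
position: [0.2733, 0.5577, 0.2732]
tcp_rot: [-3.129, -0.0, 2.686]
contact_force: [-0.1, -0.3, 0.1]
finger_gap: 0.0856
gripper_force: 0.0invalid input: not JSON, or not a number
```

```bash
python3 -m handwheel '[{"x":0,"y":0,"z":-0.4,"ax":0,"ay":0,"az":0},{"x":-0.293,"y":-0.26,"z":0,"ax":0,"ay":0,"az":0},{"x":-0.293,"y":-0.26,"z":0,"ax":0,"ay":0,"az":0},{"x":-0.293,"y":-0.26,"z":0,"ax":0,"ay":0,"az":0},{"x":-0.293,"y":-0.26,"z":0,"ax":0,"ay":0,"az":0},{"x":-0.293,"y":-0.26,"z":0,"ax":0,"ay":0,"az":0},{"x":-0.293,"y":-0.26,"z":0,"ax":0,"ay":0,"az":0},{"x":-0.293,"y":-0.26,"z":0,"ax":0,"ay":0,"az":0},{"x":-0.293,"y":-0.26,"z":0,"ax":0,"ay":0,"az":0},{"x":-0.293,"y":-0.26,"z":0,"ax":0,"ay":0,"az":0},{"x":-0.293,"y":-0.26,"z":0,"ax":0,"ay":0,"az":0},{"x":-0.293,"y":-0.26,"z":0,"ax":0,"ay":0,"az":0},{"x":-0.293,"y":-0.26,"z":0,"ax":0,"ay":0,"az":0},{"x":-0.293,"y":-0.26,"z":0,"ax":0,"ay":0,"az":0},{"x":-0.293,"y":-0.26,"z":0,"ax":0,"ay":0,"az":0},{"x":-0.293,"y":-0.26,"z":0,"ax":0,"ay":0,"az":0},{"x":-0.293,"y":-0.26,"z":0,"ax":0,"ay":0,"az":0}]' 1
python3 -m handwheel '[{"x":0,"y":0,"z":0,"ax":0,"ay":0,"az":0.19},{"x":0,"y":0,"z":0,"ax":0,"ay":0,"az":0.19},{"x":0,"y":0,"z":0,"ax":0,"ay":0,"az":0.19},{"x":0,"y":0,"z":0,"ax":0,"ay":0,"az":0.19},{"x":0,"y":0,"z":0,"ax":0,"ay":0,"az":0.19},{"x":0,"y":0,"z":0,"ax":0,"ay":0,"az":0.19},{"x":0,"y":0,"z":0,"ax":0,"ay":0,"az":0.19},{"x":0,"y":0,"z":0,"ax":0,"ay":0,"az":0.19},{"x":0,"y":0,"z":0,"ax":0,"ay":0,"az":0.19},{"x":0,"y":0,"z":0,"ax":0,"ay":0,"az":0.19},{"x":0,"y":0,"z":0,"ax":0,"ay":0,"az":0.19},{"x":0,"y":0,"z":0,"ax":0,"ay":0,"az":0.19},{"x":0,"y":0,"z":0,"ax":0,"ay":0,"az":0.19},{"x":0,"y":0,"z":0,"ax":0,"ay":0,"az":0.19},{"x":0,"y":0,"z":0,"ax":0,"ay":0,"az":0.19},{"x":0,"y":0,"z":0,"ax":0,"ay":0,"az":0.19},{"x":0,"y":0,"z":0,"ax":0,"ay":0,"az":0.19},{"x":0,"y":0,"z":0,"ax":0,"ay":0,"az":0.19},{"x":0,"y":0,"z":0,"ax":0,"ay":0,"az":0}]'; python3 -c "
from bench import r;print(r.read_state()['qpos'])"
```

```text
time: 2.1
position: [0.5609, -0.1367, 0.3274]
tcp_rot: [3.141, 0.0, 2.686]
contact_force: [0.7, 0.5, 0.6]
finger_gap: 0.0856
gripper_force: 0.0
time: 4.0
position: [0.5604, -0.1347, 0.3273]
tcp_rot: [3.142, 0.0, -0.002]
contact_force: [0.5, 0.5, -0.7]
finger_gap: 0.0857
gripper_force: 0.0
[-2.56474029e-01  2.54708334e-01  1.64285768e+00 -2.39713787e-05
  1.24408816e+00  1.31594760e+00]
```

```bash
python3 -m handwheel '[{"x":0,"y":0,"z":0.4,"ax":0,"ay":0,"az":0},{"x":0,"y":0,"z":0.4,"ax":0,"ay":0,"az":0},{"x":0,"y":0,"z":0.4,"ax":0,"ay":0,"az":0},{"x":0,"y":0,"z":0.4,"ax":0,"ay":0,"az":0},{"x":0,"y":0,"z":0.4,"ax":0,"ay":0,"az":0},{"x":0,"y":0,"z":0.4,"ax":0,"ay":0,"az":0},{"x":0,"y":0,"z":0.2,"ax":0,"ay":0,"az":0.02},{"x":0,"y":0,"z":0.08,"ax":0,"ay":0,"az":0},{"x":0,"y":0,"z":0,"ax":0,"ay":0,"az":0}]' 1
python3 -m handwheel '[{"x":0,"y":0,"z":0,"ax":0,"ay":0,"az":0},{"x":0,"y":0,"z":0,"ax":0,"ay":0,"az":0},{"x":0,"y":0,"z":0,"ax":0,"ay":0,"az":0},{"x":0,"y":0,"z":0,"ax":0,"ay":0,"az":0},{"x":0,"y":0,"z":0,"ax":0,"ay":0,"az":0},{"x":0,"y":0,"z":0,"ax":0,"ay":0,"az":0},{"x":0,"y":0,"z":0,"ax":0,"ay":0,"az":0},{"x":0,"y":0,"z":0,"ax":0,"ay":0,"az":0}]' 0
```

```text
time: 4.9
position: [0.5599, -0.1345, 0.0047]
tcp_rot: [-3.141, 0.002, -0.013]
contact_force: [-0.2, -0.1, 0.3]
finger_gap: 0.0853
gripper_force: 0.0
time: 5.7
position: [0.5614, -0.135, 0.0072]
tcp_rot: [3.141, -0.002, -0.016]
contact_force: [-0.3, -1.2, 7.7]
finger_gap: 0.026
gripper_force: 60.5
```

```bash
python3 -m handwheel '[{"x":0,"y":0,"z":-0.2,"ax":0,"ay":0,"az":0},{"x":0,"y":0,"z":-0.4,"ax":0,"ay":0,"az":0},{"x":0,"y":0,"z":-0.4,"ax":0,"ay":0,"az":0},{"x":0,"y":0,"z":-0.4,"ax":0,"ay":0,"az":0},{"x":0,"y":0,"z":-0.3,"ax":0,"ay":0,"az":0},{"x":0,"y":0,"z":0,"ax":0.18,"ay":0,"az":0},{"x":0,"y":0,"z":0,"ax":0.18,"ay":0,"az":0},{"x":0,"y":0,"z":0,"ax":0.18,"ay":0,"az":0},{"x":0,"y":0,"z":0,"ax":0,"ay":0,"az":0}]' 0; python3 -c "
from bench import r;print(r.read_state()['qpos'])"
```

```text
time: 6.6
position: [0.5598, -0.137, 0.2087]
tcp_rot: [-2.715, 0.001, -0.02]
contact_force: [0.1, 0.1, -2.3]
finger_gap: 0.0267
gripper_force: 60.3
[-0.45772199  0.46827648  1.68687097  0.41168454  1.20799096  0.94195817]
```

```bash
python3 -m handwheel '[{"x":0,"y":0,"z":0,"ax":0.182,"ay":0,"az":0},{"x":0,"y":0,"z":0,"ax":0.182,"ay":0,"az":0},{"x":0,"y":0,"z":0,"ax":0.182,"ay":0,"az":0},{"x":0,"y":0,"z":0,"ax":0.182,"ay":0,"az":0},{"x":0,"y":0,"z":0,"ax":0.182,"ay":0,"az":0},{"x":0,"y":0,"z":0,"ax":0.182,"ay":0,"az":0},{"x":0,"y":0,"z":0,"ax":0.182,"ay":0,"az":0},{"x":0,"y":0,"z":0,"ax":0.182,"ay":0,"az":0},{"x":0,"y":0,"z":0,"ax":0,"ay":0,"az":0},{"x":0,"y":0,"z":0,"ax":0,"ay":0,"az":0}]' 0
python3 - <<'E'
from h import *
print(r.read_state()['qpos'],r.read_state()['contact_force'])
for n in("top","scene","wrist"):
    c=r.camera(n);cv2.imwrite(f"pics/{n}1.png",c["img"][:,:,::-1])
E
```

```text
time: 7.6
position: [0.5604, -0.1338, 0.2087]
tcp_rot: [-1.578, 0.003, -0.014]
contact_force: [0.8, -0.5, -1.3]
finger_gap: 0.0271
gripper_force: 60.6
[-0.68028623  0.95786961  1.50237348  1.01825586  1.96441694  0.56868234] [ 0.79412091 -0.51866976 -1.25578485]
```

View pics/scene1.png

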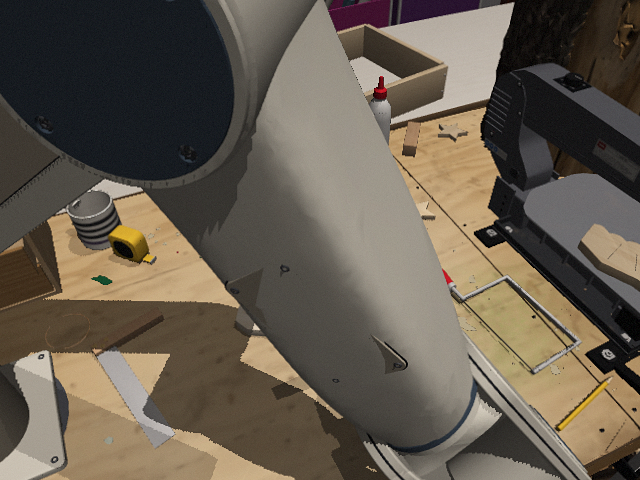

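```bash
python3 -m handwheel '[{"x":0,"y":0.3,"z":0,"ax":-0.01,"ay":0,"az":0},{"x":0,"y":0.2,"z":0,"ax":0,"ay":0,"az":0},{"x":0,"y":0.06,"z":0,"ax":0,"ay":0,"az":0},{"x":0,"y":0,"z":0,"ax":0,"ay":0,"az":0},{"x":0,"y":0.02,"z":0,"ax":0,"ay":0,"az":0},{"x":0,"y":0.01,"z":0,"ax":0,"ay":0,"az":0},{"x":0,"y":0,"z":0,"ax":0,"ay":0,"az":0}]' 0
python3 - <<'E'
from h import *
c=r.camera("top")
for n,p in(("block",(335,203)),("cut",(331,312))):print(n,cast(c,p,.02))
cv2.imwrite("pics/top2.png",c["img"][:,:,::-1])
E
```

```text
time: 8.45
position: [0.5607, -0.1354, 0.1397]
tcp_rot: [-1.583, -0.001, -0.016]
contact_force: [-0.0, -0.5, -1.3]
finger_gap: 0.0267
gripper_force: 60.6
block [ 0.69782033 -0.01078003  0.02      ]
cut [ 0.45754722 -0.00108206  0.02      ]
```

View pics/top2.png

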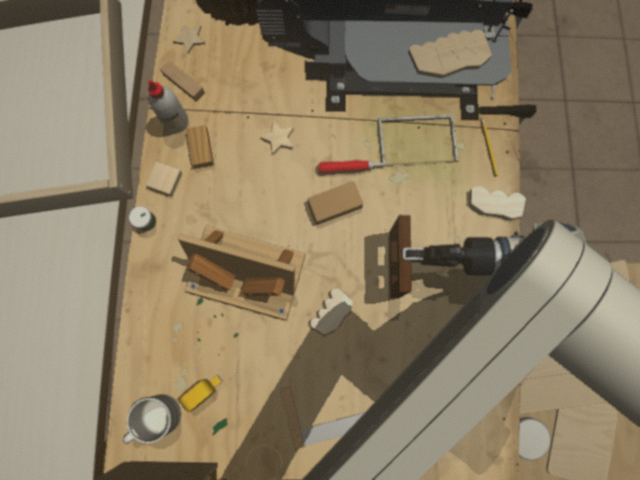

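The top view shows the frame upright at (400,255), held by the gripper from the right, with the block and the cut-out untouched. I'll lower it to contact.

```bash
python3 -m handwheel '[{"x":0,"y":0.015,"z":0,"ax":0.01,"ay":0,"az":0},{"x":0,"y":0,"z":0,"ax":0,"ay":0,"az":0}]' 0
python3 -m handwheel '[{"x":0,"y":0.01,"z":0,"ax":0,"ay":0,"az":0},{"x":0,"y":0,"z":0,"ax":0,"ay":0,"az":0}]' 0
python3 -m handwheel '[{"x":0,"y":0.01,"z":0,"ax":0,"ay":0,"az":0},{"x":0,"y":0,"z":0,"ax":0,"ay":0,"az":0}]' 0
```

```text
time: 8.7
position: [0.5604, -0.1351, 0.1369]
tcp_rot: [-1.574, 0.0, -0.016]
contact_force: [0.0, -0.3, -3.0]
finger_gap: 0.0261
gripper_force: 60.6
time: 8.9
position: [0.5603, -0.1352, 0.1364]
tcp_rot: [-1.572, -0.0, -0.016]
contact_force: [-1.4, -0.4, 1.8]
finger_gap: 0.0269
gripper_force: 60.6
time: 9.1
position: [0.56, -0.1354, 0.1363]
tcp_rot: [-1.571, -0.001, -0.015]
contact_force: [-3.2, -0.6, 6.6]
finger_gap: 0.0263
gripper_force: 60.7
```

```bash
python3 -m handwheel '[{"x":0,"y":0,"z":0,"ax":0,"ay":0,"az":0},{"x":0,"y":0,"z":0,"ax":0,"ay":0,"az":0},{"x":0,"y":0,"z":0,"ax":0,"ay":0,"az":0},{"x":0,"y":0,"z":0,"ax":0,"ay":0,"az":0},{"x":0,"y":0,"z":0,"ax":0,"ay":0,"az":0},{"x":0,"y":0,"z":0,"ax":0,"ay":0,"az":0},{"x":0,"y":0,"z":0,"ax":0,"ay":0,"az":0},{"x":0,"y":0,"z":0,"ax":0,"ay":0,"az":0}]' 1
python3 -m handwheel '[{"x":0,"y":0,"z":-0.1,"ax":0,"ay":0,"az":0},{"x":0,"y":0,"z":-0.2,"ax":0,"ay":0,"az":0},{"x":0,"y":0,"z":-0.3,"ax":0,"ay":0,"az":0},{"x":0,"y":0,"z":-0.1,"ax":0,"ay":0,"az":0},{"x":0,"y":0,"z":0,"ax":0,"ay":0,"az":0}]' 1
python3 - <<'E'
from h import *
c=r.camera("top");cv2.imwrite("pics/top3.png",c["img"][:,:,::-1]);print(r.read_state()['qpos'])
im=c["img"];m=(im.max(2)<95).astype(np.uint8);m[:,:385]=0;m[:,418:]=0;m[:205]=0;m[310:]=0
m=cv2.morphologyEx(m,cv2.MORPH_OPEN,np.ones((5,5)))
cs,_=cv2.findContours(m,cv2.RETR_EXTERNAL,cv2.CHAIN_APPROX_NONE);k=max(cs,key=cv2.contourArea);print(cv2.boundingRect(k),cv2.minAreaRect(k))
cv2.imwrite("pics/top3c.png",cv2.resize(im[200:310,360:480],None,fx=5,fy=5,interpolation=cv2.INTER_CUBIC)[:,:,::-1])
E
```

```text
time: 9.9
position: [0.5605, -0.1352, 0.1347]
tcp_rot: [-1.574, -0.0, -0.016]
contact_force: [0.0, -0.3, 0.7]
finger_gap: 0.0853
gripper_force: 0.0
time: 10.4
position: [0.5591, -0.2214, 0.1349]
tcp_rot: [-1.575, -0.001, -0.018]
contact_force: [-0.3, 0.8, -0.1]
finger_gap: 0.0853
gripper_force: 0.0
[-0.77045486  1.12192302  1.32032544  0.94652528  2.02373382  0.54932975]
(387, 219, 25, 80) ((399.0, 258.5), (23.999996185302734, 78.99998474121094), 0.0)
```

View pics/top3c.png

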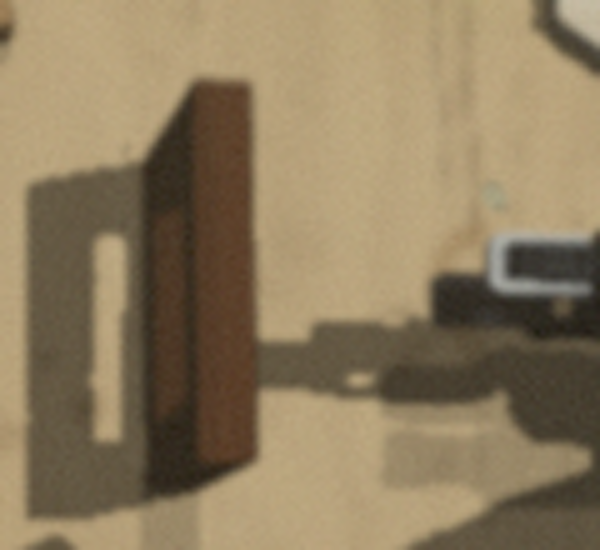

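The frame stands free; in the crop its top face has corners (195,80), (250,82), (256,460) and (197,465).

```bash
python3 - <<'E'
from h import *
c=r.camera("top")
T=lambda u,v:((u+.5)/5-.5+360,(v+.5)/5-.5+200)
P=np.array([cast(c,T(*p),.15) for p in((195,80),(250,82),(256,460),(197,465))])
print(P.round(4),P.mean(0),[np.linalg.norm(P[i]-P[i-1]).round(4) for i in range(4)])
f,n=(P[0]+P[1])/2,(P[2]+P[3])/2;d=f-n;print(np.degrees(np.arctan2(d[1],d[0])))
E
python3 -m handwheel '[{"x":0,"y":-0.375,"z":0,"ax":0,"ay":0,"az":0},{"x":0,"y":-0.375,"z":0,"ax":0,"ay":0,"az":0},{"x":0,"y":-0.375,"z":0,"ax":0,"ay":0,"az":0},{"x":0,"y":-0.375,"z":0,"ax":0,"ay":0,"az":0},{"x":0,"y":-0.375,"z":0,"ax":0,"ay":0,"az":0},{"x":0,"y":0,"z":0,"ax":-0.1818,"ay":0,"az":0},{"x":0,"y":0,"z":0,"ax":-0.1818,"ay":0,"az":0},{"x":0,"y":0,"z":0,"ax":-0.1818,"ay":0,"az":0},{"x":0,"y":0,"z":0,"ax":-0.1818,"ay":0,"az":0},{"x":0,"y":0,"z":0,"ax":-0.1818,"ay":0,"az":0},{"x":0,"y":0,"z":0,"ax":-0.1818,"ay":0,"az":0},{"x":0,"y":0,"z":0,"ax":-0.1818,"ay":0,"az":0},{"x":0,"y":0,"z":0,"ax":-0.1818,"ay":0,"az":0},{"x":0,"y":0,"z":0,"ax":-0.1818,"ay":0,"az":0},{"x":0,"y":0,"z":0,"ax":-0.1818,"ay":0,"az":0},{"x":0,"y":0,"z":0,"ax":-0.1818,"ay":0,"az":0},{"x":0,"y":0,"z":0,"ax":0,"ay":0,"az":0}]' 1; python3 -c "
from bench import r;print(r.read_state()['qpos'])"
```

```text
[[ 0.6382 -0.1311  0.15  ]
 [ 0.6374 -0.1526  0.15  ]
 [ 0.4896 -0.1505  0.15  ]
 [ 0.4877 -0.1279  0.15  ]] [ 0.56323236 -0.14053233  0.15      ] [np.float64(0.1505), np.float64(0.0216), np.float64(0.1479), np.float64(0.0227)]
-1.015931482111293
time: 12.2
position: [0.5588, -0.2144, 0.3605]
tcp_rot: [3.137, -0.0, -0.01]
contact_force: [0.7, 0.3, 0.7]
finger_gap: 0.0854
gripper_force: 0.0
[-0.38411159  0.26403366  1.55559178 -0.00440588  1.32002354  1.1977498 ]
```

```bash
python3 -m handwheel '[{"x":0.28,"y":-0.152,"z":0,"ax":0,"ay":0,"az":0},{"x":0.28,"y":-0.152,"z":0,"ax":0,"ay":0,"az":0},{"x":0.28,"y":-0.152,"z":0,"ax":0,"ay":0,"az":0},{"x":0.28,"y":-0.152,"z":0,"ax":0,"ay":0,"az":0.008},{"x":0,"y":0,"z":0,"ax":0,"ay":-0.1667,"az":0},{"x":0,"y":0,"z":0,"ax":0,"ay":-0.1667,"az":0},{"x":0,"y":0,"z":0,"ax":0,"ay":-0.1667,"az":0},{"x":0,"y":0,"z":0,"ax":0,"ay":-0.1667,"az":0},{"x":0,"y":0,"z":0,"ax":0,"ay":-0.1667,"az":0},{"x":0,"y":0,"z":0,"ax":0,"ay":-0.1667,"az":0},{"x":0.3,"y":0,"z":0,"ax":0,"ay":0,"az":0},{"x":0.3,"y":0,"z":0,"ax":0,"ay":0,"az":0},{"x":0.3,"y":0,"z":0,"ax":0,"ay":0,"az":0},{"x":0,"y":0,"z":0,"ax":0,"ay":0,"az":0},{"x":0,"y":0,"z":0,"ax":0,"ay":0,"az":0}]' 1
python3 - <<'E'
from h import *
from scipy.spatial.transform import Rotation as R
s=r.read_state();print(s['qpos']);M=R.from_euler('xyz',s['tcp_rot']).as_matrix();print(M.round(3))
print("share",M.T@(np.array([.608,-.1412,.120])-s['position'])/.12)
E
```

```text
time: 13.7
position: [0.7704, -0.1496, 0.2798]
tcp_rot: [-3.141, 0.791, -0.021]
contact_force: [-0.9, -0.1, 0.8]
finger_gap: 0.0858
gripper_force: 0.0
[-0.16752396  1.12969503  0.40812477 -0.15020195  2.38433801  1.35816307]
[[ 0.703 -0.022 -0.711]
 [-0.015 -1.     0.016]
 [-0.711 -0.001 -0.703]]
share [-0.00430687 -0.03937427  1.8992135 ]
```

```bash
python3 -m handwheel '[{"x":0,"y":-0.039,"z":0.4,"ax":0,"ay":0,"az":0},{"x":-0.004,"y":0,"z":0.4,"ax":0,"ay":0,"az":0},{"x":0,"y":0,"z":0.2,"ax":0,"ay":0,"az":0},{"x":0,"y":0,"z":0,"ax":0,"ay":0,"az":0}]' 1
python3 - <<'E'
from h import *
from scipy.spatial.transform import Rotation as R
s=r.read_state();M=R.from_euler('xyz',s['tcp_rot']).as_matrix()
print("share",M.T@(np.array([.608,-.1412,.120])-s['position'])/.12)
E
```

```text
time: 14.1
position: [0.6855, -0.1438, 0.2025]
tcp_rot: [3.14, 0.789, -0.024]
contact_force: [0.5, 0.4, 0.8]
finger_gap: 0.0853
gripper_force: 0.0
share [ 0.03247326 -0.00722559  0.94345072]
```

```bash
python3 -m handwheel '[{"x":0.032,"y":-0.008,"z":0.3,"ax":0,"ay":0,"az":0},{"x":0,"y":0,"z":0.3,"ax":0,"ay":0,"az":0},{"x":0,"y":0,"z":0.2,"ax":0,"ay":0,"az":0},{"x":0,"y":0,"z":0.1,"ax":0,"ay":0,"az":0},{"x":0,"y":0,"z":0.04,"ax":0,"ay":0,"az":0},{"x":0,"y":0,"z":0,"ax":0,"ay":0,"az":0}]' 1
python3 - <<'E'
from h import *
from scipy.spatial.transform import Rotation as R
s=r.read_state();M=R.from_euler('xyz',s['tcp_rot']).as_matrix()
print("share",M.T@(np.array([.608,-.1412,.120])-s['position'])/.12)
c=r.camera("top");cv2.imwrite("pics/top4c.png",cv2.resize(c["img"][170:310,360:480],None,fx=4,fy=4,interpolation=cv2.INTER_CUBIC)[:,:,::-1])
E
```

```text
time: 14.7
position: [0.6129, -0.1416, 0.1203]
tcp_rot: [3.137, 0.783, -0.025]
contact_force: [0.0, -0.2, 0.1]
finger_gap: 0.0852
gripper_force: 0.0
share [-0.02771487 -0.0024461   0.03068021]
```

View pics/top4c.png

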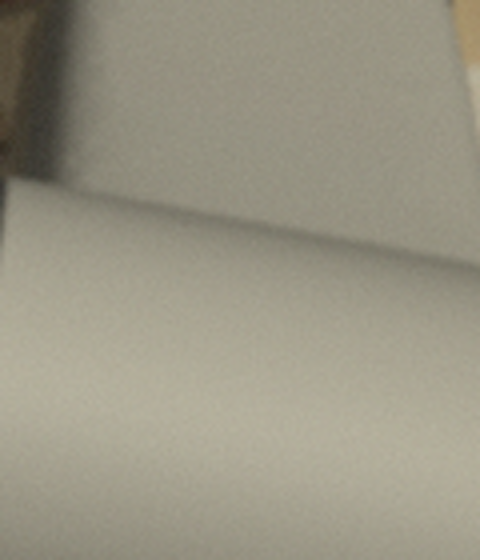

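```bash
python3 -m handwheel '[{"x":-0.027,"y":0,"z":0.03,"ax":0,"ay":0,"az":0},{"x":0,"y":0,"z":0,"ax":0,"ay":0,"az":0}]' 1
python3 -m handwheel '[{"x":0,"y":0,"z":0,"ax":0,"ay":0,"az":0},{"x":0,"y":0,"z":0,"ax":0,"ay":0,"az":0},{"x":0,"y":0,"z":0,"ax":0,"ay":0,"az":0},{"x":0,"y":0,"z":0,"ax":0,"ay":0,"az":0},{"x":0,"y":0,"z":0,"ax":0,"ay":0,"az":0},{"x":0,"y":0,"z":0,"ax":0,"ay":0,"az":0},{"x":0,"y":0,"z":0,"ax":0,"ay":0,"az":0},{"x":0,"y":0,"z":0,"ax":0,"ay":0,"az":0}]' 0
```

```text
time: 14.95
position: [0.6072, -0.1413, 0.1191]
tcp_rot: [3.137, 0.785, -0.025]
contact_force: [0.0, 0.4, -1.5]
finger_gap: 0.0851
gripper_force: 0.0
time: 15.75
position: [0.6069, -0.1413, 0.1185]
tcp_rot: [3.137, 0.785, -0.025]
contact_force: [0.3, -0.2, 0.8]
finger_gap: 0.0234
gripper_force: 58.8
```

```bash
python3 -m handwheel '[{"x":-0.08,"y":0,"z":-0.08,"ax":0,"ay":0,"az":0},{"x":-0.16,"y":0,"z":-0.16,"ax":0,"ay":0,"az":0},{"x":-0.26,"y":0,"z":-0.26,"ax":0,"ay":0,"az":0},{"x":-0.26,"y":0,"z":-0.26,"ax":0,"ay":0,"az":0},{"x":-0.26,"y":0,"z":-0.26,"ax":0,"ay":0,"az":0},{"x":-0.26,"y":0,"z":-0.26,"ax":0,"ay":0,"az":0},{"x":-0.26,"y":0,"z":-0.26,"ax":0,"ay":0,"az":0},{"x":-0.12,"y":0,"z":-0.12,"ax":0,"ay":0,"az":0},{"x":0,"y":0,"z":0,"ax":0,"ay":0.125,"az":0},{"x":0,"y":0,"z":0,"ax":0,"ay":0.125,"az":0},{"x":0,"y":0,"z":0,"ax":0,"ay":0.125,"az":0},{"x":0,"y":0,"z":0,"ax":0,"ay":0.125,"az":0},{"x":0,"y":0,"z":0,"ax":0,"ay":0.125,"az":0},{"x":0,"y":0,"z":0,"ax":0,"ay":0.125,"az":0},{"x":0,"y":0,"z":0,"ax":0,"ay":0.125,"az":0},{"x":0,"y":0,"z":0,"ax":0,"ay":0.125,"az":0},{"x":0,"y":0,"z":0,"ax":0,"ay":0,"az":0}]' 0
python3 - <<'E'
from h import *
print(r.read_state()['qpos'])
c=r.camera("scene");cv2.imwrite("pics/scene5.png",c["img"][:,:,::-1])
E
```

```text
time: 17.45
position: [0.6046, -0.1403, 0.4018]
tcp_rot: [3.138, -0.001, -0.023]
contact_force: [0.6, -0.8, -2.0]
finger_gap: 0.0231
gripper_force: 58.8
[-0.24576161  0.27501847  1.45098953 -0.00307988  1.41371327  1.3481667 ]
```

View pics/scene5.png

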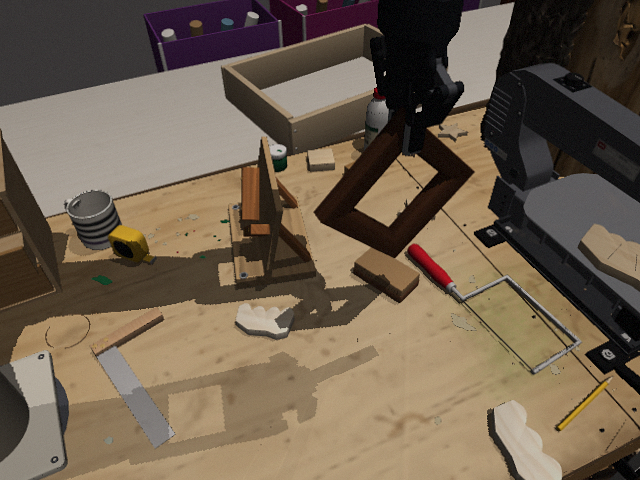

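The frame hangs corner-up from the gripper: its left corner is at about (316,214), the bottom one at (393,256) and the right one at (474,172). Next I check its tilt by casting these onto the face plane.

Run:
```python
from h import *
c=r.camera("scene");s=r.read_state()
def cy(uv,y):
    o,d=ray(c,uv);return o+d*(y-o[1])/d[1]
im=c["img"];m=((im.max(2)<85)&(im[:,:,0].astype(int)-im[:,:,2]>10)).astype(np.uint8);m[:130]=0;m[270:]=0;m[:,:305]=0;m[:,482:]=0
m=cv2.morphologyEx(m,cv2.MORPH_OPEN,np.ones((3,3)));cs,_=cv2.findContours(m,cv2.RETR_EXTERNAL,cv2.CHAIN_APPROX_NONE);k=max(cs,key=cv2.contourArea)[:,0]
print(len(k),"L",k[k[:,0].argmin()],"R",k[k[:,0].argmax()],"B",k[k[:,1].argmax()])
L,B,R=[cy(p,-.152) for p in((316,214),(393,256),(474,172))]
print(L,B,R,np.linalg.norm(L-B),np.linalg.norm(R-B))
for d in(L-B,R-B):print(np.degrees(np.arctan2(d[2],d[0])))
print("center",(L+R)/2,"corner rel tcp",B-s['position'])
```

```text
808 L [305 132] R [473 173] B [391 256]
[ 0.49166661 -0.152       0.35696964] [ 0.60190431 -0.152       0.23948764] [ 0.71028948 -0.152       0.33801706] 0.16110360587762038 0.14647659340816915
133.17790269265845
42.27294945816795
center [ 0.60097805 -0.152       0.34749335] corner rel tcp [-0.00421838 -0.01156507 -0.16156329]
```

```bash
python3 -m handwheel '[{"x":0,"y":0,"z":0,"ax":0,"ay":0,"az":-0.19},{"x":0,"y":0,"z":0,"ax":0,"ay":0,"az":-0.19},{"x":0,"y":0,"z":0,"ax":0,"ay":0,"az":-0.19},{"x":0,"y":0,"z":0,"ax":0,"ay":0,"az":-0.19},{"x":0,"y":0,"z":0,"ax":0,"ay":0,"az":-0.19},{"x":0,"y":0,"z":0,"ax":0,"ay":0,"az":-0.19},{"x":0,"y":0,"z":0,"ax":0,"ay":0,"az":-0.19},{"x":0,"y":0,"z":0,"ax":0,"ay":0,"az":-0.19},{"x":0,"y":0,"z":0,"ax":0,"ay":0,"az":-0.16},{"x":0,"y":0,"z":0,"ax":0.133,"ay":0,"az":0},{"x":0,"y":0,"z":0,"ax":0.133,"ay":0,"az":0},{"x":0,"y":0,"z":0,"ax":0,"ay":0,"az":0}]' 0
python3 - <<'E'
from h import *
from scipy.spatial.transform import Rotation as R
s=r.read_state();print(s['qpos']);M=R.from_euler('xyz',s['tcp_rot']).as_matrix()
a,b=np.radians(12),np.radians(-15.6);x=np.array([np.cos(b),np.sin(b),0]);z=np.array([0,0,1]);u=np.sin(a)*x+np.cos(a)*z;n=np.cos(a)*x-np.sin(a)*z
G=np.c_[np.cross(n,-u),n,-u]
print("rot err share",R.from_matrix(M.T@G).as_rotvec(degrees=True)/45)
for k in(.169,.319):
    t=np.array([.5168,.1922,.0423])+u*k;print(k,t,"share",M.T@(t-s['position'])/.12)
E
```

```text
time: 18.75
position: [0.6086, -0.1408, 0.3979]
tcp_rot: [-2.928, 0.004, 1.298]
contact_force: [1.0, -0.7, -2.5]
finger_gap: 0.0235
gripper_force: 60.5
[-0.24729676  0.39696341  1.30373385  0.00192576  1.65490611  0.02626196]
rot err share [-0.00579399  0.0043151  -0.00214871]
0.169 [0.55064272 0.18275094 0.20760694] share [ 2.47157941 -0.83053559  1.79419097]
0.319 [0.58068063 0.17436421 0.35432908] share [ 2.46733829 -0.83622022  0.54421109]
```

```bash
python3 -m handwheel '[{"x":0.15,"y":-0.05,"z":0,"ax":0,"ay":0.03,"az":0},{"x":0.31,"y":-0.11,"z":0,"ax":0,"ay":0,"az":0},{"x":0.31,"y":-0.11,"z":0,"ax":0,"ay":0,"az":0},{"x":0.31,"y":-0.11,"z":0,"ax":0,"ay":0,"az":0},{"x":0.31,"y":-0.11,"z":0,"ax":0,"ay":0,"az":0},{"x":0.31,"y":-0.11,"z":0,"ax":0,"ay":0,"az":0},{"x":0.31,"y":-0.11,"z":0,"ax":0,"ay":0,"az":0},{"x":0.31,"y":-0.11,"z":0,"ax":0,"ay":0,"az":0},{"x":0.15,"y":-0.05,"z":0.25,"ax":0,"ay":0,"az":0},{"x":0,"y":0,"z":0.25,"ax":0,"ay":0,"az":0},{"x":0,"y":0,"z":0,"ax":0,"ay":0,"az":0},{"x":0,"y":0,"z":0,"ax":0,"ay":0,"az":0}]' 0
cat > e.py <<'E'
from h import *
from scipy.spatial.transform import Rotation as R
s=r.read_state();M=R.from_euler('xyz',s['tcp_rot']).as_matrix()
a,b=np.radians(12),np.radians(-15.6);x=np.array([np.cos(b),np.sin(b),0]);z=np.array([0,0,1]);u=np.sin(a)*x+np.cos(a)*z;n=np.cos(a)*x-np.sin(a)*z
G=np.c_[np.cross(n,-u),n,-u]
print("rot err",R.from_matrix(M.T@G).as_rotvec(degrees=True)/45,"shift to k=.169",G.T@(np.array([.5168,.1922,.0423])+u*.169-s['position'])/.12,"force",G.T@s['contact_force'])
E
cat > v.py <<'E'
import sys;from h import *
c=r.camera(sys.argv[1]);cv2.imwrite(f"pics/{sys.argv[2]}.png",c["img"][:,:,::-1])
E
python3 e.py;python3 v.py top top6
```

```text
time: 19.95
position: [0.5779, 0.1771, 0.3693]
tcp_rot: [-2.933, -0.02, 1.293]
contact_force: [0.4, -1.1, -1.8]
finger_gap: 0.0233
gripper_force: 60.5
rot err [ 0.00163127 -0.02677308 -0.0016568 ] shift to k=.169 [-0.01573987  0.05369944  1.36651993] force [-0.94502393  1.03735091  1.63627125]
```

View pics/top6.png

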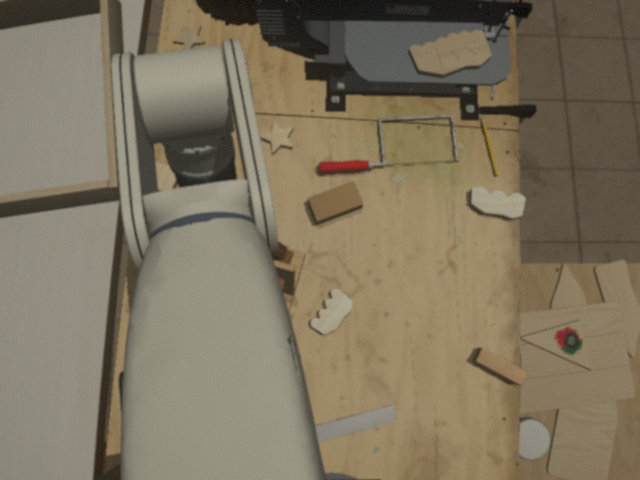

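The top view shows the arm over the cradle, hiding it; the block and the cut-out are unmoved. From here I go by numbers and force.

```bash
python3 -m handwheel '[{"x":-0.016,"y":0.02,"z":0.2,"ax":0,"ay":0,"az":0},{"x":0,"y":0,"z":0.25,"ax":0,"ay":0,"az":0},{"x":0,"y":0,"z":0.25,"ax":0,"ay":0,"az":0},{"x":0,"y":0,"z":0.25,"ax":0,"ay":0,"az":0},{"x":0,"y":0,"z":0.15,"ax":0,"ay":0,"az":0},{"x":0,"y":0,"z":0.05,"ax":0,"ay":0,"az":0},{"x":0,"y":0,"z":0,"ax":0,"ay":0,"az":0}]' 0
python3 e.py
python3 -m handwheel '[{"x":0,"y":0,"z":0.05,"ax":0,"ay":0,"az":0},{"x":0,"y":0,"z":0,"ax":0,"ay":0,"az":0}]' 0
python3 e.py
```

```text
time: 20.7
position: [0.5542, 0.1845, 0.2339]
tcp_rot: [-2.934, -0.021, 1.292]
contact_force: [-0.6, -0.1, -2.5]
finger_gap: 0.0231
gripper_force: 63.5
rot err [ 0.00275884 -0.02758186 -0.00300867] shift to k=.169 [-0.02156952  0.02181362  0.21968741] force [-0.24493799 -0.0201548   2.60121459]
time: 20.9
position: [0.5528, 0.1851, 0.2279]
tcp_rot: [-2.935, -0.021, 1.292]
contact_force: [0.9, 0.4, -2.6]
finger_gap: 0.0231
gripper_force: 63.5
rot err [ 0.00309405 -0.02757746 -0.00231034] shift to k=.169 [-0.02384705  0.02389299  0.16809434] force [0.6368576  1.32602596 2.37166981]
```

```bash
python3 -m handwheel '[{"x":-0.02,"y":0,"z":0.06,"ax":0,"ay":0,"az":0},{"x":0,"y":0,"z":0,"ax":0,"ay":0,"az":0}]' 0
python3 e.py
python3 -m handwheel '[{"x":0,"y":0,"z":0.05,"ax":0,"ay":0,"az":0},{"x":0,"y":0,"z":0,"ax":0,"ay":0,"az":0}]' 0
python3 e.py
python3 -m handwheel '[{"x":0,"y":0,"z":0.03,"ax":0,"ay":0,"az":0},{"x":0,"y":0,"z":0,"ax":0,"ay":0,"az":0}]' 0
python3 e.py
```

```text
time: 21.1
position: [0.5495, 0.1831, 0.2196]
tcp_rot: [-2.932, -0.019, 1.292]
contact_force: [-0.4, 0.2, -2.3]
finger_gap: 0.0232
gripper_force: 63.4
rot err [ 0.00038772 -0.02584467 -0.00246657] shift to k=.169 [-0.00017803  0.03006208  0.09563859] force [0.05663464 0.02315072 2.36936851]
time: 21.3
position: [0.5484, 0.1838, 0.2135]
tcp_rot: [-2.932, -0.019, 1.293]
contact_force: [-0.2, 0.1, -2.1]
finger_gap: 0.0233
gripper_force: 63.5
rot err [ 3.22797989e-05 -2.56955329e-02 -2.29628123e-03] shift to k=.169 [-0.00297656  0.03033521  0.04380344] force [0.04841642 0.17902313 2.06866969]
time: 21.5
position: [0.5479, 0.1841, 0.2103]
tcp_rot: [-2.933, -0.02, 1.293]
contact_force: [-0.0, 0.7, -2.2]
finger_gap: 0.0234
gripper_force: 63.5
rot err [ 0.00062468 -0.02605744 -0.00220852] shift to k=.169 [-0.00493018  0.02892127  0.01661125] force [0.6379757  0.28865423 2.23195511]
```

```bash
python3 -m handwheel '[{"x":0,"y":0,"z":0.02,"ax":0,"ay":0,"az":0},{"x":0,"y":0,"z":0,"ax":0,"ay":0,"az":0}]' 0 |sed -n '2p;4p'
python3 e.py
python3 -m handwheel '[{"x":0,"y":0,"z":0.02,"ax":0,"ay":0,"az":0},{"x":0,"y":0,"z":0,"ax":0,"ay":0,"az":0}]' 0|sed -n '2p;4p'
python3 e.py
python3 -m handwheel '[{"x":0,"y":0,"z":0.01,"ax":0,"ay":0,"az":0},{"x":0,"y":0,"z":0,"ax":0,"ay":0,"az":0}]' 0|sed -n '2p;4p'
python3 e.py
```

```text
position: [0.5476, 0.1843, 0.2081]
contact_force: [0.0, 0.8, -2.1]
rot err [ 0.00099536 -0.02623942 -0.00220245] shift to k=.169 [-0.00538092  0.02819568 -0.00164266] force [0.7723383  0.27104655 2.08008147]
position: [0.5471, 0.1844, 0.2058]
contact_force: [0.1, 0.1, -2.1]
rot err [ 0.00094107 -0.02624303 -0.00223423] shift to k=.169 [-0.00561143  0.02846581 -0.0217028 ] force [0.0901027  0.48658417 2.05312152]
position: [0.5474, 0.1848, 0.2051]
contact_force: [0.4, 1.1, -1.6]
rot err [ 0.00222898 -0.02726409 -0.00207899] shift to k=.169 [-0.00895216  0.02586716 -0.02670547] force [1.18273559 0.42524523 1.49569586]
```

```bash
python3 -m handwheel '[{"x":0,"y":0,"z":0.015,"ax":0,"ay":0,"az":0},{"x":0,"y":0,"z":0,"ax":0,"ay":0,"az":0}]' 0 |sed -n '2p;4p'
python3 e.py
python3 -m handwheel '[{"x":0,"y":0,"z":0.015,"ax":0,"ay":0,"az":0},{"x":0,"y":0,"z":0,"ax":0,"ay":0,"az":0}]' 0|sed -n '2p;4p'
python3 e.py
```

```text
position: [0.5477, 0.1855, 0.2043]
contact_force: [1.6, 4.1, 5.8]
rot err [ 0.00390369 -0.02900731 -0.00181626] shift to k=.169 [-0.01532366  0.02332652 -0.03288404] force [ 4.33630454 -0.81483364 -5.78371824]
position: [0.5479, 0.1855, 0.2042]
contact_force: [0.4, 1.6, 15.7]
rot err [ 0.00516932 -0.02965455 -0.00166592] shift to k=.169 [-0.01605179  0.02191893 -0.03331657] force [  1.63814002  -3.28654253 -15.36047706]
```

```bash
python3 -m handwheel '[{"x":0,"y":0.015,"z":-0.01,"ax":0,"ay":0,"az":0},{"x":0,"y":0,"z":0,"ax":0,"ay":0,"az":0}]' 0 |sed -n '2p;4p'
python3 e.py
python3 -m handwheel '[{"x":0,"y":0.015,"z":0,"ax":0,"ay":0,"az":0},{"x":0,"y":0,"z":0,"ax":0,"ay":0,"az":0}]' 0|sed -n '2p;4p'
python3 e.py
python3 -m handwheel '[{"x":0,"y":0.015,"z":0,"ax":0,"ay":0,"az":0},{"x":0,"y":0,"z":0,"ax":0,"ay":0,"az":0}]' 0|sed -n '2p;4p'
python3 e.py
```

```text
position: [0.5485, 0.1853, 0.2042]
contact_force: [-1.9, 3.9, 11.9]
rot err [ 0.00097897 -0.02926742 -0.00259809] shift to k=.169 [-0.01561012  0.01672431 -0.03300007] force [  3.26873637  -5.33341404 -10.98278034]
position: [0.5492, 0.1851, 0.204]
contact_force: [-5.1, 4.2, 15.1]
rot err [-0.00210926 -0.02890991 -0.00220617] shift to k=.169 [-0.01586348  0.01061028 -0.03282727] force [  2.65180086  -9.0084518  -13.5436272 ]
position: [0.5494, 0.185, 0.2039]
contact_force: [-10.9, 6.2, 20.7]
rot err [-0.00590716 -0.02809435 -0.00136518] shift to k=.169 [-0.01512853  0.00785077 -0.03302104] force [  3.02543456 -16.19489097 -17.73514617]
```

```bash
python3 -m handwheel '[{"x":0,"y":-0.015,"z":-0.008,"ax":0,"ay":0,"az":0},{"x":0,"y":0,"z":0,"ax":0,"ay":0,"az":0}]' 0 |sed -n '2p;4p'
python3 e.py
python3 -m handwheel '[{"x":0,"y":0,"z":0,"ax":0,"ay":0,"az":0},{"x":0,"y":0,"z":0,"ax":0,"ay":0,"az":0},{"x":0,"y":0,"z":0,"ax":0,"ay":0,"az":0},{"x":0,"y":0,"z":0,"ax":0,"ay":0,"az":0},{"x":0,"y":0,"z":0,"ax":0,"ay":0,"az":0},{"x":0,"y":0,"z":0,"ax":0,"ay":0,"az":0},{"x":0,"y":0,"z":0,"ax":0,"ay":0,"az":0},{"x":0,"y":0,"z":0,"ax":0,"ay":0,"az":0}]' 1
python3 e.py
```

```text
position: [0.5491, 0.1849, 0.2042]
contact_force: [-4.9, 3.8, 10.2]
rot err [-0.00150219 -0.02809182 -0.00184474] shift to k=.169 [-0.01344266  0.01062392 -0.0313888 ] force [ 2.35868131 -7.74321994 -8.79560977]
time: 24.1
position: [0.5502, 0.1837, 0.2027]
tcp_rot: [-2.933, -0.02, 1.292]
contact_force: [-0.5, -0.3, -0.1]
finger_gap: 0.0854
gripper_force: 0.0
rot err [ 0.00147039 -0.02651023 -0.0022335 ] shift to k=.169 [-0.00663411 -0.00292142 -0.04111629] force [-0.37325185 -0.35372444  0.22462859]
```

```bash
python3 -m handwheel '[{"x":0,"y":0,"z":-0.1,"ax":0,"ay":0,"az":0},{"x":0,"y":0,"z":-0.2,"ax":0,"ay":0,"az":0},{"x":0,"y":0,"z":-0.35,"ax":0,"ay":0,"az":0},{"x":0,"y":0,"z":-0.35,"ax":0,"ay":0,"az":0},{"x":0,"y":0,"z":-0.35,"ax":0,"ay":0,"az":0},{"x":0.35,"y":0,"z":0,"ax":0,"ay":0,"az":0},{"x":0.35,"y":0,"z":0,"ax":0,"ay":0,"az":0},{"x":0.35,"y":0,"z":0,"ax":0,"ay":0,"az":0},{"x":0.35,"y":0,"z":0,"ax":0,"ay":0,"az":0},{"x":0.35,"y":0,"z":0,"ax":0,"ay":0,"az":0},{"x":0.35,"y":0,"z":0,"ax":0,"ay":0,"az":0},{"x":0,"y":0,"z":0,"ax":0,"ay":0,"az":0},{"x":0,"y":0,"z":0,"ax":0,"ay":0,"az":0}]' 1
python3 - <<'E'
from h import *
a,b=np.radians(12),np.radians(-15.6);x=np.array([np.cos(b),np.sin(b),0]);z=np.array([0,0,1]);Y=np.cross(z,x);u=np.sin(a)*x+np.cos(a)*z;n=np.cos(a)*x-np.sin(a)*z
seat=np.array([.5380,.1863,.146])
for nm in("top","scene"):
    c=r.camera(nm);im=c["img"].astype(int)
    # expected pixels of the seated corners of both faces
    for s,f in((-.012,"front"),(.012,"back")):
        print(nm,f,{k:proj(c,seat+s*n+d).round(0).tolist() for k,d in(("top",.106*u),("+y",.106*Y),("-y",-.106*Y),("bot",-.106*u))})
    t=proj(c,seat+.106*u).astype(int)
    m=((im.max(2)<95)&(im[:,:,0]-im[:,:,2]>8)).astype(np.uint8)
    R=np.zeros_like(m);R[max(t[1]-60,0):t[1]+150,max(t[0]-110,0):t[0]+110]=1
    m=cv2.morphologyEx(m*R,cv2.MORPH_OPEN,np.ones((3,3)));cs,_=cv2.findContours(m,cv2.RETR_EXTERNAL,cv2.CHAIN_APPROX_NONE)
    for k in sorted(cs,key=cv2.contourArea)[-3:]:
        k=k[:,0];print("contour",len(k),"L",k[k[:,0].argmin()],"R",k[k[:,0].argmax()],"T",k[k[:,1].argmin()],"B",k[k[:,1].argmax()])
E
```

```text
time: 25.4
position: [0.6505, 0.4145, 0.3661]
tcp_rot: [-2.933, -0.019, 1.294]
contact_force: [0.5, 0.6, -0.7]
finger_gap: 0.0852
gripper_force: 0.0
top front {'top': [227.0, 253.0], '+y': [181.0, 258.0], '-y': [286.0, 287.0], 'bot': [238.0, 288.0]}
top back {'top': [231.0, 240.0], '+y': [185.0, 247.0], '-y': [290.0, 276.0], 'bot': [242.0, 278.0]}
contour 80 L [306 202] R [333 218] T [306 202] B [314 224]
contour 478 L [119 187] R [175 394] T [122 186] B [144 395]
contour 398 L [173 258] R [293 293] T [217 238] B [260 301]
scene front {'top': [259.0, 134.0], '+y': [247.0, 152.0], '-y': [259.0, 223.0], 'bot': [247.0, 228.0]}
scene back {'top': [273.0, 135.0], '+y': [259.0, 153.0], '-y': [273.0, 223.0], 'bot': [259.0, 229.0]}
contour 212 L [155 187] R [248 169] T [244 163] B [155 201]
contour 120 L [243  74] R [301  76] T [243  74] B [259  89]
contour 1106 L [222  74] R [374  97] T [222  74] B [245 283]
```

Run:
```python
from h import *
for nm,(u0,u1,v0,v1) in(("top",(160,310,225,305)),("scene",(225,300,115,240))):
    c=r.camera(nm);im=c["img"].astype(int);o=cv2.imread(f"pics/{nm}0.png")[:,:,::-1].astype(int)
    d=(np.abs(im-o).max(2)>14)
    g=np.where(d,np.where(im.max(2)<70,'#',np.where(im.max(2)<110,'+','.')),' ')
    print(nm,u0,v0)
    for v in range(v0,v1,2):print(v,''.join(g[v,u0:u1:2 if nm=="top" else 1]))
```

```text
top 160 225
225                                                                            
227                                                                            
229                                                                            
231                                                                            
233                                                                            
235                                                                            
237                                                                            
239                                                                            
241                                 .....                                      
243                          .++###++##+++                                     
245                     +++++##########++++.                                   
247                      ##############++#+++.                                 
249                          ############++++++.                               
251            .#                ######+#+++++++
[... 6416 characters left out ...]
#                            
223                       ############## ## # #                                
225                       #      ++##############                              
227           .+                  +##############                              
229            +                  + #############                              
231            ++                 +#+############                              
233            ++                   + +++ +++                                  
235            +++ . .#                                                        
237           .+++++...++#######                                               
239           .++++..#########
```

```bash
python3 -c "
from bench import r;print(r.job_done())"
```

```text
the job is handed in; nothing more can be done
None
```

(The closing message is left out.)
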